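Hold the loupe in focus over a spare heater tip

ROBOT

A 6-joint arm with a two-finger parallel gripper is mounted at the origin on a cart in front of the work surface, level with it; the furniture and walls round the work are solid. World frame = base frame: x ahead of the robot, y to its left, z up, the work surface at z = 0. Lengths are in m, angles in rad, forces in N, time in s.
With the tool pointing down it reaches from about 0.35 to 0.975 m from the base axis. Payload 4.9 kg.
Tool frame: the origin (TCP) lies at the very end of the fingers, on their centre line; the grasp point (between the pads) lies 19 mm behind it (ctrl.grasp_offset is the distance from the TCP to the grasp point, in m); z points along the fingers, y is the line along which they close (so a half turn about z gives the same grasp; the last joint's range is limited). The gripper opens to 85 mm and grips with 20 to 120 N. Pads are 22 mm wide; open, the fingers measure 114 mm over their backs; the gripper's body (76 mm by 85 mm) begins 54 mm behind the grasp point. The pads swing forward as they close: fully open they stand 13 mm farther back than shut.
Start: joints at [-1.3, 0.053, 1.613, -0, 1.476, -0.119], TCP at [0.237, -0.578, 0.231] pointing down, gripper open.
Joint ranges: [-3.01, 3.01], [-1.01, 2.22], [0.06, 2.58], [-1.02, 4.17], [0.09, 2.62], [-3.14, 3.14]. Speed limits (rad/s): [2.57, 2.57, 3.14, 3.14, 3.14, 3.14].

INTERFACE

Orientations are given as a rotation vector (axis times angle).
In Python, from station import ctrl, optics gives the robot as it stands.
- The arm moves only by the shell command python3 -m handwheel 'ROWS' [OPENING] [FORCE]. ROWS is JSON, a list of rows, each an object of numbers: "tx", "ty", "tz": the shift along the tool's x, y, z in mm; "roll": the turn about the tool's z in rad. A call has 1 to 12 rows; each row shifts and turns the commanded pose from where the row before left it, along the tool's axes as they then stand; what a row does not reach is not made up. A row lasts 1/12 s, in which the tool goes at most 41.7 mm and 7.16 degrees, less where a joint would pass 70% of its speed; a pose out of reach is approached as far as the arm can. A call with a gripper value outside its range is refused whole. OPENING is the finger opening in mm, from 0 to 85.4, set as the call begins (- or left out, the last holds). The fingers move at their own pace and stop on an object; FORCE is the grip in N (left out, the last holds). Time passes only in rows, so rows that do not move let the fingers close. It gives the time, the measured TCP pose, the force, the opening and the grip force at its end, in the units of the state.
- ctrl.get_obs(): the state, without advancing time (a new reading comes with each control period).
- optics.get_image(name): name is "scene" or "top"; returns (picture, depth): 384x512x3 uint8, red, green, blue; 384x512 float32, m along the optical axis (not along the pixel's ray), 0 where there is no reading.
- optics.camera_params(name): a dict with "mtx" (3x3 intrinsics, pixels), "extrinsics" (4x4, takes a point from camera to world coordinates). Camera axes: x right, y down, z forward; pixel columns grow to the right and rows downward; lengths in m; the calibration is good to about 2 mm. A picture is of the moment at which its call begins. camera_params takes no time and is no camera call.
- ctrl.finish_job(): hands the job in; it is judged then, once.
The state is a dict: "t": time; "q": joint angles; "dq": joint speeds; "effort": joint torques, N m; "tool_pos": TCP position; "tool_rot": TCP orientation; "contact_force": force on the tool from outside, world axes, zero at the start; "wrist_torque": the same for the moment, N m; "opening": finger opening in m; "grip_force": force on a finger pad.
Only numpy, scipy, OpenCV 4.12 (cv2) and the standard library are available. Lean on these libraries where they do the work, as an engineer would, in place of code of your own. Each camera call takes 0.05 s, during which the arm holds its last target. There are 200 camera calls.

TASK

Set the spare heater tip that stands in the front half of the bench (not the one at the back by the swab pot) the right way up on the small raised pad of the inspection stand, centred and with its long side along the pad's long side, and let go of it. Then pick up the loupe by its handle and hold it level, lens centred over the heater tip and at the height of the pointer on the stand's post, clear of the tip and the stand. Finish while still holding the loupe there, still; do not shift the pointer, or the slide box and the light carrier plate lying near.

Things in the scene. Friction and masses are not known exactly. Their poses are not given: they have to be found in the camera images.
- stand: Fixed inspection stand. Dark base plate 165 x 80 x 10 mm (x -35 to +130 mm). Over the origin a short round stem carries the raised aluminium pad, 20 mm along x by 44 mm along y, top 45 mm above the bench. At x = +105 mm a round steel post, 10 mm thick, 190 mm high. Origin: bench level under the pad's centre; z up, x from pad to post, y along the pad's long side.
- pad_top (a point): Centre of the pad's upper face, 45 mm above the bench; axes as the stand.
- focus_tip (a point): Point of the steel pointer cone that sticks out from the collar on the post towards the pad (33 mm from the post's axis, 72 mm from the pad's axis). Its height is the focal height; it is somewhere from 120 to 160 mm above the bench. The collar (20 x 20 x 16 mm with a clamping knob) stays by friction.
- tip: Spare heater tip, 33 x 60 x 40 mm, about 0.1 kg. Three steps: black block (x -14 to +16 mm, y +-30, z 0 to 18), tan block (x -11 to +13, y +-26, to z 30), narrow metal bar on top (x -3 to +5, y +-22, to z 40). Origin: underside, 1 mm from the middle in x; y along its long side, z up. Grasp the black block across x (30 mm wide). Stands upright.
- loupe: Loupe lying flat, about 0.11 kg, 148 mm long: black lens ring 64 mm across, 14 mm thick, with glass; black handle 16 mm wide and high, from 22 mm ahead (+x) to 48 mm behind the origin, then a steel end cap. Origin: underside of the handle at the grip point, near the balance point; x along the handle towards the lens, z up. Grasp the handle across y, from above, at the origin.
- lens (a point): Centre of the loupe's lens, 62 mm ahead of the loupe's origin (+x) and 7 mm above its underside; axes as the loupe.
- slides: Bystander: white slide box 41 x 85 x 30 mm. Origin: centre of underside.
- jig: Bystander: light flex carrier plate with pins and four dark windows, 50 x 100 x 12 mm. Origin: centre of underside.
There are look-alikes about, which are no part of the job. Of the things that look like the loupe, the largest one is meant.

How it is judged:
By the outcome, as a careful person would: the job done as asked, in the order asked, and still so for the second after the job is handed in, while the arm keeps its last pose, push and grip.
It also fails if it takes over 72 s, if anything falls off the work surface, if the arm or the gripper's body presses on something with over 40 N, if the wrist force passes 120 N, or if a joint passes its speed limit or range.

## Working session

There is one attempt and no reset: what is moved stays moved. The work goes in short steps, Python scripts to look and compute and a shell command to move; the robot and the scene stay as the last step left them, time stands still between calls to the robot, and variables do not carry over. Pictures are saved under pics/ and viewed, at most 10 in all, crops included, and the job is handed in when it is done.

```bash
ls; mkdir -p pics
python3 - <<'E'
from station import ctrl, optics
import cv2,numpy as np
s=ctrl.get_obs(); print({k:np.round(v,3) for k,v in s.items()}, ctrl.grasp_offset)
for n in("scene","top"):
    p,d=optics.get_image(n); cv2.imwrite(f"pics/{n}0.png",cv2.cvtColor(p,cv2.COLOR_RGB2BGR)); np.save(f"pics/{n}0.npy",d)
    c=optics.camera_params(n); print(n,np.round(c["mtx"],1).tolist(),np.round(c["extrinsics"],3).tolist())
E
```

```text
pics
{'t': np.float64(0.0), 'q': array([-1.3  ,  0.053,  1.614, -0.   ,  1.476, -0.119]), 'dq': array([-0.001,  0.   , -0.001, -0.   , -0.   , -0.001]), 'effort': array([-0.0000e+00, -3.9369e+01, -3.7017e+01, -0.0000e+00,  7.0000e-03,
        0.0000e+00]), 'tool_pos': array([ 0.237, -0.578,  0.23 ]), 'tool_rot': array([-3.08 , -0.608,  0.   ]), 'contact_force': array([-0.141, -0.772, -0.056]), 'wrist_torque': array([-0.023,  0.018,  0.005]), 'grip_force': np.float64(0.0), 'opening': np.float64(0.085)} 0.0187
scene [[355.0, 0.0, 254.1], [0.0, 355.0, 195.6], [0.0, 0.0, 1.0]] [[-0.885, -0.308, 0.349, 0.205], [-0.466, 0.591, -0.658, 0.911], [-0.004, -0.745, -0.667, 0.82], [0.0, 0.0, 0.0, 1.0]]
top [[448.7, 0.0, 263.0], [0.0, 448.7, 193.5], [0.0, 0.0, 1.0]] [[-0.002, -0.998, 0.061, 0.486], [-1.0, 0.001, -0.022, 0.231], [0.022, -0.061, -0.998, 1.363], [0.0, 0.0, 0.0, 1.0]]
```

View pics/top0.png

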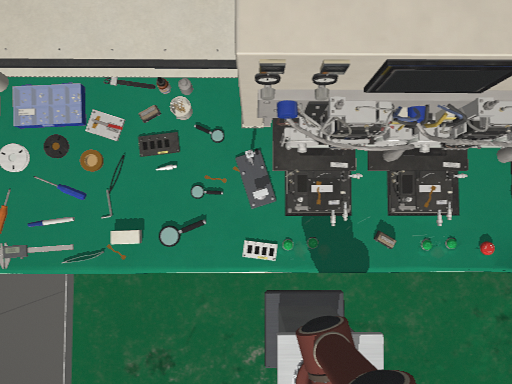

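View pics/scene0.png

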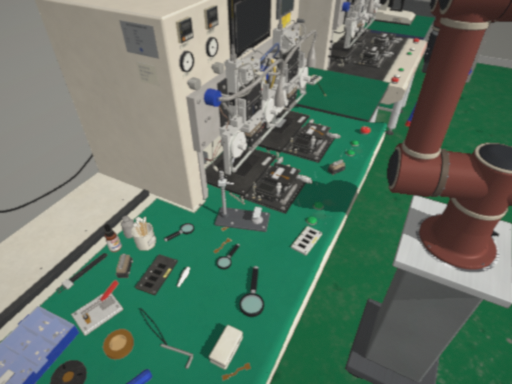

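Run:
```python
import cv2,numpy as np
t=cv2.imread("pics/top0.png");s=cv2.imread("pics/scene0.png")
def c(i,x,y,w=33): return cv2.resize(i[y-w:y+w,x-w:x+w],(266,266),interpolation=cv2.INTER_CUBIC)
m=np.vstack([np.hstack([c(t,385,240),c(t,150,113),c(t,185,232)]),np.hstack([c(s,337,166),c(t,255,175,38),c(s,240,210,38)])])
cv2.imwrite("pics/crop1.png",m)
```

```text
(no output)
```

View pics/crop1.png

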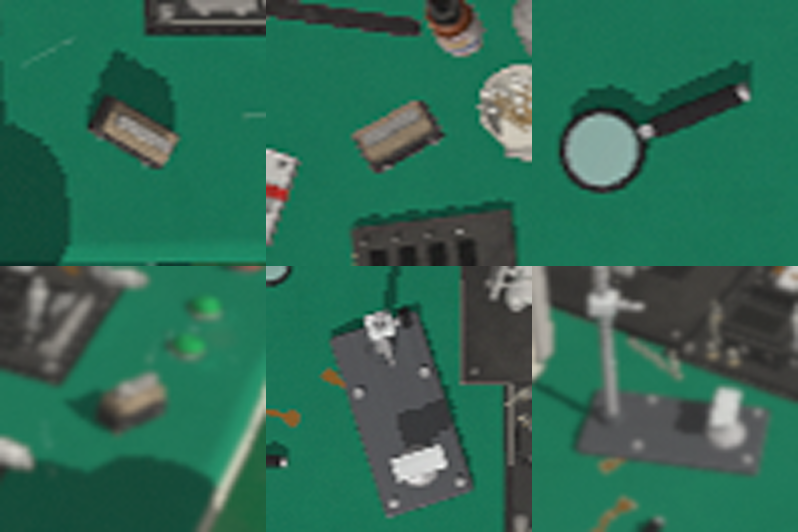

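Heater tips: top (385,239), front, and (149,113) at the back by the swab pot. The front one is meant. Loupes: (183,232), (205,191) and (213,132). The one at (183,232) is clearly the largest, so it is meant. The crop confirms both, and the tip is upright with its bar on top. The pad is at (260,194) and the post top at about (253,153).

```bash
cat > h.py <<'E'
import numpy as np,cv2
from station import ctrl, optics
def cloud(n,d):
    c=optics.camera_params(n);K=c["mtx"];T=c["extrinsics"]
    v,u=np.mgrid[:384,:512]; P=np.stack([(u-K[0,2])/K[0,0]*d,(v-K[1,2])/K[1,1]*d,d,np.ones_like(d)],-1)@T.T
    return P[...,:3]
def ray(n,u,v,z):
    c=optics.camera_params(n);K=c["mtx"];T=c["extrinsics"]
    r=T[:3,:3]@np.array([(u-K[0,2])/K[0,0],(v-K[1,2])/K[1,1],1]);o=T[:3,3]
    return o+r*(z-o[2])/r[2]
def proj(n,p):
    c=optics.camera_params(n);q=c["mtx"]@(np.linalg.inv(c["extrinsics"])@np.r_[p,1])[:3];return q[:2]/q[2]
def rect(n,m,z):
    "largest blob of mask -> min-area rect, on plane z, in mm and long-axis yaw deg"
    k,l,s,_=cv2.connectedComponentsWithStats(m.astype(np.uint8)); i=1+np.argmax(s[1:,4])
    v,u=np.nonzero(l==i); pts=np.array([ray(n,a,b,z)[:2] for a,b in zip(u,v)])*1000
    (c,(w,h),a)=cv2.minAreaRect(pts.astype(np.float32)); a=a if w>h else a+90
    return len(u),np.round(c,1),np.round(pts.mean(0),1),np.round(sorted((w,h)),1),round((a+90)%180-90,1)
def win(P,u,v,w): m=np.zeros(P.shape[:2],bool); m[v-w:v+w,u-w:u+w]=1; return m
E
python3 - <<'E'
from h import *
for n in("top","scene"):
    d=np.load(f"pics/{n}0.npy"); P=cloud(n,d); Z=P[...,2]
    img=cv2.cvtColor(cv2.imread(f"pics/{n}0.png"),cv2.COLOR_BGR2HSV)
    ng=~((img[...,0]>65)&(img[...,0]<95)&(img[...,1]>110))
    W=dict(tip=(385,240,18),pad=(258,194,20),stand=(255,178,38),loupe=(185,232,30)) if n=="top" else dict(tip=(337,166,18),pad=(257,214,15),stand=(240,210,40),loupe=(252,292,30))
    for k,(lo,hi,z) in {"tip":(.033,.06,.04),"pad":(.035,.06,.045),"stand":(.006,.02,.01)}.items():
        m=win(P,*W[k])&(Z>lo)&(Z<hi)&ng
        print(n,k,rect(n,m,z),"medz",np.round(np.median(Z[m])*1000,1),"cloudmean",np.round(P[m].mean(0)*1000,1))
    m=win(P,*W["loupe"])&ng
    print(n,"loupe",rect(n,m,.012))
    m=win(P,*W["tip"])&ng
    print(n,"tip all",rect(n,m,.02))
    m=win(P,*W["stand"])&(Z>.08)&(Z<.25)
    if n=="top":
        v,u=np.nonzero(m); print(np.c_[u,v,np.round(P[m]*1000)].astype(int)[:60].tolist())
    m=win(P,*W["tip"])&ng; print("tipz",np.histogram(Z[m]*1000,bins=range(-5,55,5)))
E
```

```text
top tip (49, array([ 431.2, -167.6]), array([ 431.3, -167.1]), array([13.2, 44. ]), 56.1) medz 39.4 cloudmean [ 431.  -167.6   38.8]
top pad (100, array([569.8, 208.6]), array([569.7, 208.8]), array([19.7, 43.1]), -72.9) medz 44.5 cloudmean [569.8 208.8  44.7]
top stand (1108, array([614.5, 223.1]), array([613.4, 224. ]), array([ 78.7, 163.6]), 17.7) medz 10.1 cloudmean [609.6 215.7  10.4]
top loupe (491, array([450.5, 441.1]), array([451.4, 462.2]), array([ 61.4, 144.5]), -79.6)
top tip all (220, array([ 430.1, -163.6]), array([ 430.9, -163.6]), array([32.5, 63.4]), 60.1)
[[281, 140, 716, 152, 107], [282, 140, 706, 152, 157], [283, 140, 699, 152, 195], [284, 140, 698, 150, 201], [288, 140, 699, 139, 196], [289, 140, 698, 137, 205], [290, 140, 696, 135, 212], [291, 140, 696, 133, 215], [292, 140, 695, 130, 218], [280, 141, 709, 156, 129], [281, 141, 710, 153, 124], [282, 141, 703, 152, 158], [283, 141, 700, 151, 178], [284, 141, 699, 149, 183], [288, 141, 696, 139, 199], [289, 141, 693, 138, 216], [290, 141, 693, 135, 215], [291, 141, 693, 133, 216], [292, 141, 692, 131, 223], [280, 
[... 1299 characters left out ...]
]), 63.9) medz 39.0 cloudmean [ 427.6 -165.7   38.5]
scene pad (77, array([566.8, 210.6]), array([566.5, 211.2]), array([20.5, 50.2]), -72.9) medz 44.9 cloudmean [566.6 210.9  44.6]
scene stand (843, array([611.3, 225.3]), array([610.2, 227.2]), array([ 84.9, 164.3]), 17.7) medz 10.2 cloudmean [612.  205.   10.6]Traceback (most recent call last):
  File "<stdin>", line 11, in <module>
  File "h.py", line 16, in rect
    v,u=np.nonzero(l==i); pts=np.array([ray(n,a,b,z)[:2] for a,b in zip(u,v)])*1000
                                        ~~~^^^^^^^^^
  File "h.py", line 8, in ray
    c=optics.camera_params(n);K=c["mtx"];T=c["extrinsics"]
ValueError: time passes only in moves, steps and waits
```

```bash
sed -i 's/^def cloud/CP={}\ndef cam(n):\n    if n not in CP: CP[n]=optics.camera_params(n)\n    return CP[n]\ndef cloud/; s/c=optics.camera_params(n)/c=cam(n)/' h.py
python3 - <<'E'
from h import *
for n in("top","scene"):
    d=np.load(f"pics/{n}0.npy"); P=cloud(n,d); Z=P[...,2]
    img=cv2.cvtColor(cv2.imread(f"pics/{n}0.png"),cv2.COLOR_BGR2HSV)
    ng=~((img[...,0]>65)&(img[...,0]<95)&(img[...,1]>110))
    W=(170,235,15) if n=="top" else (252,304,16)
    L=(187,232,27) if n=="top" else (252,292,29)
    T=(385,240,18) if n=="top" else (337,166,18)
    print(n,"tip all",rect(n,win(P,*T)&ng,.018))
    print(n,"loupe",rect(n,win(P,*L)&ng,.012))
    m=(win(P,*L)&ng).astype(np.uint8)
    o=cv2.morphologyEx(m,cv2.MORPH_OPEN,cv2.getStructuringElement(2,(11,11)))
    print(n,"lens",rect(n,o>0,.014))
    h=m&~cv2.dilate(o,np.ones((5,5)));print(n,"handle",rect(n,h>0,.016))
    # obstacle heights around path
    if n=="top":
        a=np.radians(17.7);O=np.array([569.5,208.7,0])/1000;ex=np.array([np.cos(a),np.sin(a),0])
    for z in(.12,.14,.16): print(z,proj(n,O+.072*ex+[0,0,z]).round(1))
    print("post top",proj(n,O+.105*ex+[0,0,.19]).round(1),"post base",proj(n,O+.105*ex+[0,0,.01]).round(1))
    if n=="top":
        X,Y=P[...,0],P[...,1]
        for x0 in(.4,.45,.5,.55,.6,.65): print(x0,[int(1000*np.percentile(Z[(X>x0)&(X<x0+.05)&(Y>y0)&(Y<y0+.05)],98)) for y0 in np.arange(-.2,.45,.05)])
s=cv2.imread("pics/scene0.png")[170:235,205:275];t=cv2.imread("pics/top0.png")[145:210,225:295]
cv2.imwrite("pics/crop2.png",cv2.resize(np.hstack([s,t]),(0,0),fx=5.7,fy=8,interpolation=cv2.INTER_CUBIC))
E
```

```text
top tip all (220, array([ 430.1, -164.2]), array([ 430.8, -164.2]), array([32.6, 63.5]), 60.1)
top loupe (484, array([450.7, 440.2]), array([451.6, 461.5]), array([ 61.4, 142.6]), -79.6)
top lens (342, array([442.8, 480. ]), array([443.1, 480.6]), array([56.5, 59.6]), 0.5)
top handle (129, array([473.5, 409.1]), array([473.3, 409.2]), array([15.3, 76.7]), -66.8)
0.12 [253.1 166.6]
0.14 [253.1 165.7]
0.16 [253.1 164.8]
post top [249.3 151.5] post base [249.8 160.7]
0.4 [41, 32, 5, 6, 15, 15, 15, 12, 13, 10, 6, 6, 7]
0.45 [16, 15, 7, 55, 51, 5, 6, 6, 1363, 6, 6, 18, 19]
0.5 [11, 6, 22, 74, 75, 76, 22, 12, 14, 5, 6, 5, 6]
0.55 [29, 6, 28, 73, 76, 76, 43, 46, 48, 9, 11, 13, 10]
0.6 [68, 400, 413, 413, 407, 71, 67, 66, 149, 14, 6, 6, 5]
0.65 [364, 392, 429, 407, 427, 395, 372, 137, 190, 15, 5, 6, 6]
scene tip all (187, array([ 429.3, -169.6]), array([ 429.3, -166.9]), array([57.9, 95.2]), 61.3)
scene loupe (593, array([450.1, 440.9]), array([449. , 466.6]), array([ 61.2, 150.2]), -79.9)
scene lens (451, array([441.7, 483.7]), array([441.4, 484.2]), array([60.6, 63.9]), -19.2)
scene handle (125, array([471.9, 410.6]), array([471.8, 411. ]), array([14.1, 77.3]), -68.7)
0.12 [233.  190.9]
0.14 [232.7 185.8]
0.16 [232.4 180.6]
post top [220.8 171.3] post base [224.5 215.5]
```

View pics/crop2.png

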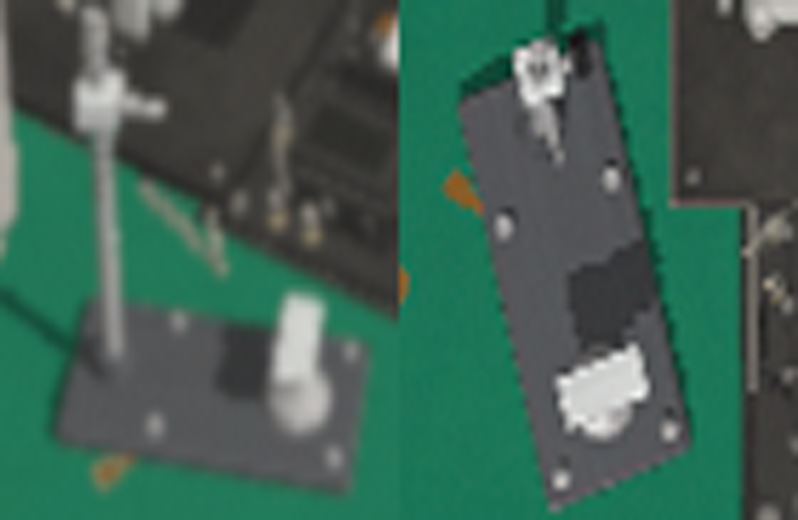

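Pointer point is at scene (233.6,182.8), near z≈0.15 m. I'll refine that with depth before using it, and go to the tip first.

```bash
cat >> h.py <<'E'
from scipy.spatial.transform import Rotation as R
def need(x,y,z,yx=None):
    "tool-frame shift (mm) and roll to bring TCP to x,y,z mm with tool x at yaw yx deg; shift given for after the roll"
    s=ctrl.get_obs();M=R.from_rotvec(s["tool_rot"]).as_matrix();r=0
    cur=np.degrees(np.arctan2(M[1,0],M[0,0]))
    if yx is not None:
        r=-np.radians((yx-cur+180)%360-180); M=M@R.from_rotvec([0,0,r]).as_matrix()
    d=np.array([x,y,z])-s["tool_pos"]*1000
    print("t",round(float(s["t"]),2),"pos",(s["tool_pos"]*1000).round(1),"yaw",cur.round(1),"tilt",np.degrees(np.arccos(-M[2,2])).round(2),"| roll",round(float(r),3),"shift",(M.T@d).round(1),"q6",s["q"][5].round(2),"F",s["contact_force"].round(1),"open",round(float(s["opening"])*1000,1),"grip",round(float(s["grip_force"]),1))
E
python3 - <<'E'
from h import *
a=np.radians(17.7);O=np.array([569.5,208.7,0])/1000
Rm=np.array([[np.cos(a),np.sin(a),0],[-np.sin(a),np.cos(a),0],[0,0,1]])
for n in("top","scene"):
    P=(cloud(n,np.load(f"pics/{n}0.npy"))-O)@Rm.T*1000
    X,Y,Z=P[...,0],P[...,1],P[...,2]
    m=(abs(Y)<14)&(X>65)&(X<120)&(Z>100)&(Z<200)
    q=P[m]; q=q[np.argsort(q[:,0])]; print(n,q.round(0).astype(int).tolist())
E
python3 -m handwheel '[{"tx":28,"ty":-25.5},{"tx":28,"ty":-25.5},{"tx":28,"ty":-25.5},{"tx":28,"ty":-25.5},{"tx":28,"ty":-25.5},{"tx":28,"ty":-25.5},{"tx":28,"ty":-25.5},{"tx":28,"ty":-25.5},{"tx":28,"ty":-25.5},{"tx":28,"ty":-25.5},{"tx":28,"ty":-25.5},{"tx":28,"ty":-25.5}]' 60
python3 -m handwheel '[{"roll":-0.11},{"roll":-0.11},{"roll":-0.11},{"roll":-0.11},{"roll":-0.11},{"roll":-0.11},{"tz":0},{"tz":0}]'
python3 -c "
from h import *; need(431,-167,70,60)"
```

```text
top [[73, 0, 150], [75, -1, 150], [78, -2, 147], [79, 1, 151], [81, -2, 149], [81, 0, 151], [84, -1, 151], [84, 2, 154], [87, -2, 150], [87, 1, 152], [89, -2, 151], [90, 0, 151], [91, 3, 150], [91, -3, 154], [93, -1, 150], [93, 2, 152], [94, -4, 151], [95, 1, 157], [95, 7, 149], [95, -7, 156], [96, 4, 156], [96, -5, 156], [97, -2, 156], [97, 7, 155], [98, 9, 158], [98, -8, 159], [98, 1, 157], [99, 3, 158], [99, -5, 157], [99, -3, 160], [99, 6, 157], [100, 8, 158], [100, 0, 159], [101, 0, 174], [101, -9, 154], [101, 2, 158], [101, -1, 186], [101, 2, 191], [101, 2, 173], [102, -3, 162], [102, -6, 156], [102, 5, 159], [102, -4, 174], [103, -4, 188], [103, -12, 153], [103, 7, 155], [103, -1, 189], [103, 4, 182], [104, -7, 160], [104, -10, 153], [104, 4, 163], [104, 1, 191], [104, 4, 193], [105, -5, 192], [105, -13, 153], [105, 7, 157], [105, -2, 192], [106, 1, 194], [106, 9, 157], [107, -11, 152], [107, -8, 157], [108, 3, 188], [108, 6, 157], [108, -3, 191], [109, 8, 159], [109, -9, 157], [109, -1, 188], [111, 5, 157], [112, -10, 157], [112, 8, 154], [112, -7, 161], [114, 4, 155], [114, 
[... 1378 characters left out ...]
5, 8, 153], [105, 5, 119], [105, 6, 159], [105, 5, 162], [105, 6, 155], [105, 4, 164], [105, 8, 145], [106, 1, 166], [106, 3, 113], [106, 5, 192], [106, 2, 108], [106, 2, 104], [106, 3, 101], [107, 4, 186], [107, 2, 136], [107, 8, 156], [108, 1, 181], [108, 7, 159], [108, -2, 189], [108, 10, 146], [108, 2, 174], [108, 9, 149], [108, 8, 152], [108, 1, 177], [108, 0, 130], [109, -1, 125], [110, 0, 157], [110, 11, 159], [110, 10, 154], [110, -3, 158], [110, 8, 160], [111, 10, 146], [112, 7, 147], [112, 2, 158], [112, -10, 156]]
t 0.1 pos [ 237.3 -577.6  230.2] yaw 22.3 tilt 0.11 | roll -0.657 shift [452.2 -37.3 160.8] q6 -0.12 F [ 0.2 -0.   0.2] open 85.6 grip 0.0$[0]: bad value
$[0]: bad value
```

Pointer height comes out at about 150 mm (cone at 150, collar top at 157.5). The handwheel refused the row format, so I'll test one row with all the keys.

```bash
python3 -m handwheel '[{"tx":28,"ty":-25.5,"tz":0,"roll":0}]' 60; python3 -m handwheel --help | head -20
```

```text
t: 0.18
tool_pos: [0.2515, -0.5466, 0.2299]
tool_rot: [3.083, 0.601, -0.003]
contact_force: [0.8, 0.9, 0.7]
opening: 0.0753
grip_force: 0.0invalid input: not JSON, or not a number
```

```bash
python3 -m handwheel '[{"tx":28,"ty":-25.5,"tz":0,"roll":0},{"tx":28,"ty":-25.5,"tz":0,"roll":0},{"tx":28,"ty":-25.5,"tz":0,"roll":0},{"tx":28,"ty":-25.5,"tz":0,"roll":0},{"tx":28,"ty":-25.5,"tz":0,"roll":0},{"tx":28,"ty":-25.5,"tz":0,"roll":0},{"tx":28,"ty":-25.5,"tz":0,"roll":0},{"tx":28,"ty":-25.5,"tz":0,"roll":0},{"tx":28,"ty":-25.5,"tz":0,"roll":0},{"tx":28,"ty":-25.5,"tz":0,"roll":0},{"tx":28,"ty":-25.5,"tz":0,"roll":0}]'
python3 -m handwheel '[{"tx":0,"ty":0,"tz":0,"roll":-0.11},{"tx":0,"ty":0,"tz":0,"roll":-0.11},{"tx":0,"ty":0,"tz":0,"roll":-0.11},{"tx":0,"ty":0,"tz":0,"roll":-0.11},{"tx":0,"ty":0,"tz":0,"roll":-0.11},{"tx":0,"ty":0,"tz":0,"roll":-0.11},{"tx":0,"ty":0,"tz":0,"roll":0},{"tx":0,"ty":0,"tz":0,"roll":0}]'
python3 -c "
from h import *; need(431,-167,70,60)"
```

```text
t: 1.1
tool_pos: [0.4322, -0.1655, 0.231]
tool_rot: [-3.082, -0.608, 0.0]
contact_force: [-0.1, 0.5, 0.0]
opening: 0.06
grip_force: 0.0
t: 1.77
tool_pos: [0.4318, -0.1672, 0.2309]
tool_rot: [-2.72, -1.57, 0.001]
contact_force: [-0.8, -0.1, 0.5]
opening: 0.06
grip_force: 0.0
t 1.77 pos [ 431.8 -167.2  230.9] yaw 60.0 tilt 0.04 | roll -0.0 shift [ -0.2  -0.7 160.9] q6 -0.01 F [-0.8 -0.1  0.5] open 60.0 grip 0.0
```

```bash
python3 -m handwheel '[{"tx":0,"ty":0,"tz":34,"roll":0},{"tx":0,"ty":0,"tz":34,"roll":0},{"tx":0,"ty":0,"tz":34,"roll":0},{"tx":0,"ty":0,"tz":34,"roll":0},{"tx":0,"ty":0,"tz":34,"roll":0},{"tx":0,"ty":0,"tz":20,"roll":0},{"tx":0,"ty":0,"tz":16,"roll":0},{"tx":0,"ty":0,"tz":12,"roll":0},{"tx":0,"ty":0,"tz":8,"roll":0},{"tx":0,"ty":0,"tz":0,"roll":0},{"tx":0,"ty":0,"tz":0,"roll":0}]'
python3 -m handwheel '[{"tx":0,"ty":0,"tz":0,"roll":0},{"tx":0,"ty":0,"tz":0,"roll":0},{"tx":0,"ty":0,"tz":0,"roll":0},{"tx":0,"ty":0,"tz":0,"roll":0},{"tx":0,"ty":0,"tz":0,"roll":0},{"tx":0,"ty":0,"tz":0,"roll":0},{"tx":0,"ty":0,"tz":0,"roll":0},{"tx":0,"ty":0,"tz":0,"roll":0}]' 15 40
```

```text
t: 2.68
tool_pos: [0.432, -0.1674, 0.0053]
tool_rot: [-2.719, -1.573, 0.0]
contact_force: [0.2, 0.5, 0.2]
opening: 0.0601
grip_force: 0.0
t: 3.35
tool_pos: [0.4331, -0.168, 0.0067]
tool_rot: [2.717, 1.573, 0.002]
contact_force: [-0.2, 1.2, 6.2]
opening: 0.0287
grip_force: 40.4
```

```bash
python3 -m handwheel '[{"tx":0,"ty":0,"tz":-5,"roll":0},{"tx":0,"ty":0,"tz":-15,"roll":0},{"tx":0,"ty":0,"tz":-25,"roll":0},{"tx":0,"ty":0,"tz":-25,"roll":0},{"tx":0,"ty":0,"tz":-25,"roll":0},{"tx":0,"ty":0,"tz":-25,"roll":0},{"tx":0,"ty":0,"tz":-25,"roll":0},{"tx":0,"ty":0,"tz":-20,"roll":0},{"tx":0,"ty":0,"tz":-10,"roll":0},{"tx":0,"ty":0,"tz":0,"roll":0},{"tx":0,"ty":0,"tz":0,"roll":0}]'
python3 - <<'E'
from h import *
need(569.5,208.7,130,107.7)
o=[]
for n in("top","scene"):
    p,d=optics.get_image(n); b=cv2.cvtColor(p,cv2.COLOR_RGB2BGR);cv2.imwrite(f"pics/{n}1.png",b);np.save(f"pics/{n}1.npy",d)
    u,v=proj(n,ctrl.get_obs()["tool_pos"]).astype(int);o.append(cv2.resize(b[v-45:v+35,u-40:u+40],(400,400),interpolation=cv2.INTER_CUBIC))
cv2.imwrite("pics/crop3.png",np.hstack(o))
E
```

```text
t: 4.27
tool_pos: [0.4317, -0.1672, 0.1797]
tool_rot: [-2.718, -1.574, 0.0]
contact_force: [-0.1, -0.1, -1.4]
opening: 0.0291
grip_force: 39.7
t 4.27 pos [ 431.7 -167.2  179.7] yaw 60.2 tilt 0.03 | roll -0.83 shift [316.2 245.6  49.7] q6 -0.01 F [-0.1 -0.1 -1.4] open 29.1 grip 39.7
```

View pics/crop3.png

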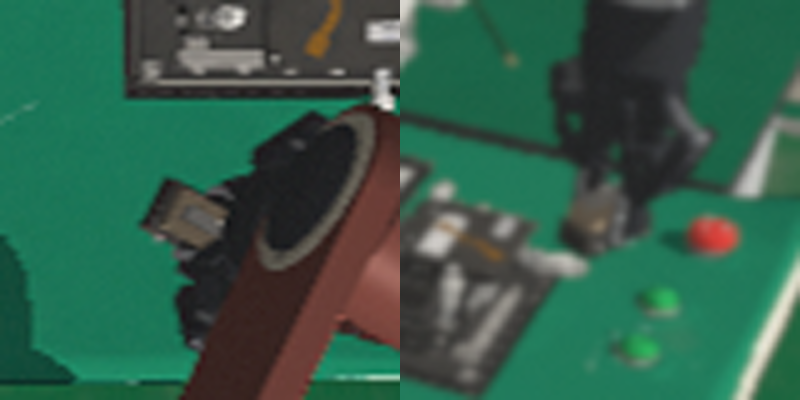

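Run:
```python
from h import *
s=ctrl.get_obs();M=R.from_rotvec(s["tool_rot"]).as_matrix()
for n in("top","scene"):
    P=(cloud(n,np.load(f"pics/{n}1.npy"))-s["tool_pos"])@M*1000
    m=(abs(P[...,0])<40)&(P[...,0]>8)&(abs(P[...,1])<20)&(P[...,2]>-45)&(P[...,2]<15)
    q=P[m];print(n,len(q));print(q[np.argsort(-q[:,0])].round(0).astype(int).tolist()[:110])
```

```text
top 158
[[31, -3, -12], [31, -8, -12], [31, 9, -1], [30, 1, -13], [30, -5, -14], [30, 7, -11], [30, -2, 0], [30, 1, -3], [29, 4, -6], [29, -11, -11], [29, 4, 3], [29, -14, -6], [29, -1, -12], [29, 14, -15], [29, -4, -16], [29, 13, 2], [29, -8, 3], [29, -13, -13], [29, 7, 1], [29, 5, -11], [29, 11, -2], [29, -7, -12], [29, 11, -10], [29, -11, -1], [28, 2, -14], [28, 2, -21], [28, -10, -15], [28, -14, 6], [28, 8, -11], [28, 14, -2], [27, 12, -13], [27, 0, -14], [27, -6, -15], [27, 6, -11], [26, -9, -17], [26, -5, -19], [26, 1, -26], [26, 15, -12], [26, 9, -13], [26, -12, -11], [26, 4, -21], [26, 7, -24], [25, -11, -25], [25, 13, -15], [25, 1, -16], [25, -2, -11], [25, 10, -17], [25, -14, -4], [25, 7, -14], [25, -2, -18], [25, -8, -19], [25, -4, -22], [24, 5, -24], [24, -14, -10], [24, -11, -14], [24, 11, -23], [24, -1, -23], [24, 2, -26], [24, -7, -23], [24, 8, -24], [23, -4, -25], [23, 12, -26], [23, -13, -12], [23, 14, -13], [22, 6, -25], [22, -9, -22], [22, -2, -35], [22, 0, -24], [21, -6, -23], [21, 4, -33], [21, -15, -5], [21, 9, -25], [21, 4, -40], [21, 1, -29], [21, -8, -26], [2
[... 1438 characters left out ...]
1, -16, -3], [20, 1, -33], [20, -6, -25], [20, -11, -23], [20, -5, -28], [20, -13, -16], [20, -16, 1], [20, 16, -10], [20, -13, -12], [19, 1, -28], [18, 7, -25], [18, -6, -31], [17, -5, -35], [17, -1, -33], [17, 2, -23], [17, -17, -2], [17, -14, -16], [17, -7, -24], [16, -15, -9], [16, -14, -12], [16, -12, -19], [16, -16, -24], [15, -15, -4], [15, -16, 3], [15, -11, -21], [14, -9, -24], [13, -17, -9], [13, -16, -12], [13, -3, -25], [13, 4, -32], [12, 17, -41], [12, -5, -29], [12, -13, -18], [11, -4, -32], [11, 1, -33], [11, -15, -3], [10, -13, -13], [10, 13, -39], [10, -17, -11], [10, 19, -43], [9, -15, 2], [9, -18, -4], [9, -20, -39], [9, -9, -23], [9, -1, -34], [9, -7, -29], [9, -16, -30]]
```

The tip is held level and centred: end face at 29–30 mm, underside about 5.5 mm past the TCP. Next I turn, travel left, then go forward.

```bash
python3 -m handwheel '[{"tx":0,"ty":0,"tz":0,"roll":-0.08},{"tx":0,"ty":0,"tz":0,"roll":-0.11},{"tx":0,"ty":0,"tz":0,"roll":-0.11},{"tx":0,"ty":0,"tz":0,"roll":-0.11},{"tx":0,"ty":0,"tz":0,"roll":-0.11},{"tx":0,"ty":0,"tz":0,"roll":-0.11},{"tx":0,"ty":0,"tz":0,"roll":-0.11},{"tx":0,"ty":0,"tz":0,"roll":-0.09},{"tx":0,"ty":0,"tz":0,"roll":0}]'
python3 -m handwheel '[{"tx":16,"ty":5,"tz":0,"roll":0},{"tx":32,"ty":10,"tz":0,"roll":0},{"tx":32,"ty":10,"tz":0,"roll":0},{"tx":32,"ty":10,"tz":0,"roll":0},{"tx":32,"ty":10,"tz":0,"roll":0},{"tx":32,"ty":10,"tz":0,"roll":0},{"tx":32,"ty":10,"tz":0,"roll":0},{"tx":32,"ty":10,"tz":0,"roll":0},{"tx":32,"ty":10,"tz":0,"roll":0},{"tx":32,"ty":10,"tz":0,"roll":0},{"tx":32,"ty":10,"tz":0,"roll":0},{"tx":20,"ty":8,"tz":0,"roll":0}]'
python3 -m handwheel '[{"tx":-5,"ty":16,"tz":0,"roll":0},{"tx":-9,"ty":28,"tz":0,"roll":0},{"tx":-9,"ty":28,"tz":0,"roll":0},{"tx":-9,"ty":28,"tz":0,"roll":0},{"tx":-5,"ty":16,"tz":0,"roll":0},{"tx":-3,"ty":10,"tz":0,"roll":0},{"tx":0,"ty":0,"tz":0,"roll":0},{"tx":0,"ty":0,"tz":0,"roll":0}]'
python3 -c "
from h import *; need(569,209.2,50.5,107.6)"
```

```text
t: 5.12
tool_pos: [0.431, -0.1668, 0.1781]
tool_rot: [-1.849, -2.535, 0.001]
contact_force: [1.0, -0.0, -0.7]
opening: 0.0288
grip_force: 39.7
t: 6.12
tool_pos: [0.4301, 0.2086, 0.1788]
tool_rot: [-1.853, -2.535, 0.002]
contact_force: [0.6, -0.1, -1.4]
opening: 0.0285
grip_force: 39.7
t: 6.78
tool_pos: [0.5628, 0.2062, 0.1791]
tool_rot: [-1.853, -2.534, 0.003]
contact_force: [0.1, 0.4, -0.9]
opening: 0.0289
grip_force: 39.8
t 6.78 pos [562.8 206.2 179.1] yaw 107.6 tilt 0.15 | roll 0.001 shift [  0.9   7.2 128.5] q6 -0.08 F [ 0.1  0.4 -0.9] open 28.9 grip 39.8
```

```bash
python3 -m handwheel '[{"tx":1,"ty":7,"tz":5,"roll":0},{"tx":0,"ty":0,"tz":20,"roll":0},{"tx":0,"ty":0,"tz":25,"roll":0},{"tx":0,"ty":0,"tz":25,"roll":0},{"tx":0,"ty":0,"tz":20,"roll":0},{"tx":0,"ty":0,"tz":13,"roll":0},{"tx":0,"ty":0,"tz":8,"roll":0},{"tx":0,"ty":0,"tz":4,"roll":0},{"tx":0,"ty":0,"tz":0,"roll":0},{"tx":0,"ty":0,"tz":0,"roll":0}]'
python3 - <<'E'
from h import *
need(569,209.2,50.5,107.6)
o=[]
for n in("top","scene"):
    p,d=optics.get_image(n); b=cv2.cvtColor(p,cv2.COLOR_RGB2BGR);cv2.imwrite(f"pics/{n}2.png",b);np.save(f"pics/{n}2.npy",d)
    u,v=proj(n,ctrl.get_obs()["tool_pos"]).astype(int);o.append(cv2.resize(b[v-40:v+40,u-40:u+40],(400,400),interpolation=cv2.INTER_CUBIC))
cv2.imwrite("pics/crop4.png",np.hstack(o))
E
```

```text
t: 7.62
tool_pos: [0.5707, 0.2097, 0.0615]
tool_rot: [1.852, 2.536, 0.002]
contact_force: [-0.5, 0.3, -1.1]
opening: 0.0287
grip_force: 39.8
t 7.62 pos [570.7 209.7  61.5] yaw 107.7 tilt 0.11 | roll 0.002 shift [ 0.1 -1.8 11. ] q6 -0.08 F [-0.5  0.3 -1.1] open 28.7 grip 39.8
```

View pics/crop4.png

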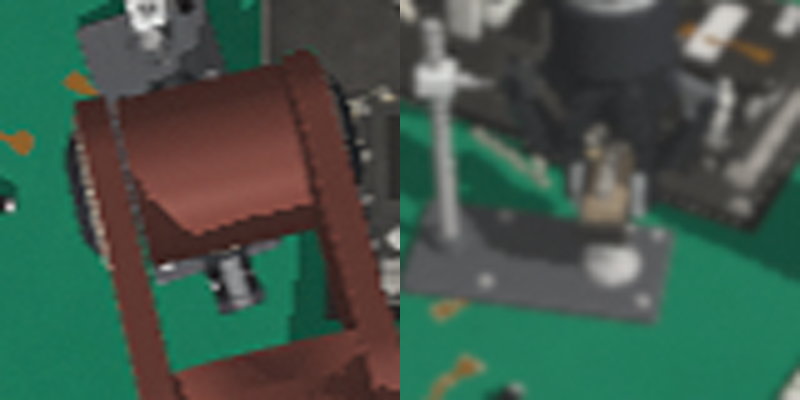

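The tip hangs upright over the pad, aligned with it, and the pointer is untouched. Lowering gently.

```bash
python3 -m handwheel '[{"tx":0,"ty":-1.3,"tz":2,"roll":0},{"tx":0,"ty":0,"tz":3,"roll":0},{"tx":0,"ty":0,"tz":2,"roll":0},{"tx":0,"ty":0,"tz":1,"roll":0},{"tx":0,"ty":0,"tz":1,"roll":0},{"tx":0,"ty":0,"tz":0,"roll":0},{"tx":0,"ty":0,"tz":0,"roll":0}]'
python3 -m handwheel '[{"tx":0,"ty":0,"tz":1,"roll":0},{"tx":0,"ty":0,"tz":0,"roll":0},{"tx":0,"ty":0,"tz":0,"roll":0}]'
python3 -m handwheel '[{"tx":0,"ty":0,"tz":1,"roll":0},{"tx":0,"ty":0,"tz":0,"roll":0},{"tx":0,"ty":0,"tz":0,"roll":0}]'
```

```text
t: 8.3
tool_pos: [0.5687, 0.209, 0.0517]
tool_rot: [-1.853, -2.537, 0.0]
contact_force: [-3.0, 0.4, 2.5]
opening: 0.0289
grip_force: 40.3
t: 8.55
tool_pos: [0.5688, 0.2091, 0.0517]
tool_rot: [-1.853, -2.537, 0.001]
contact_force: [-4.7, -2.7, 7.6]
opening: 0.0288
grip_force: 40.9
t: 8.8
tool_pos: [0.5688, 0.2091, 0.0517]
tool_rot: [-1.853, -2.537, 0.001]
contact_force: [-7.4, -3.1, 14.5]
opening: 0.0288
grip_force: 41.4
```

```bash
python3 -m handwheel '[{"tx":0,"ty":0,"tz":-1.8,"roll":0},{"tx":0,"ty":0,"tz":0,"roll":0}]'
python3 -m handwheel '[{"tx":0,"ty":0,"tz":0,"roll":0},{"tx":0,"ty":0,"tz":0,"roll":0},{"tx":0,"ty":0,"tz":0,"roll":0},{"tx":0,"ty":0,"tz":0,"roll":0},{"tx":0,"ty":0,"tz":-5,"roll":0},{"tx":0,"ty":0,"tz":-15,"roll":0},{"tx":0,"ty":0,"tz":-30,"roll":0},{"tx":0,"ty":0,"tz":-30,"roll":0},{"tx":0,"ty":0,"tz":-30,"roll":0},{"tx":0,"ty":0,"tz":-30,"roll":0},{"tx":0,"ty":0,"tz":-30,"roll":0},{"tx":0,"ty":0,"tz":-10,"roll":0}]' 55
python3 -c "
from h import *; need(467,423.9,230,113)"
```

```text
t: 8.97
tool_pos: [0.5694, 0.2092, 0.0517]
tool_rot: [1.852, 2.536, 0.002]
contact_force: [-2.1, 0.1, 3.5]
opening: 0.0288
grip_force: 40.3
t: 9.97
tool_pos: [0.5709, 0.2096, 0.2376]
tool_rot: [1.85, 2.532, 0.011]
contact_force: [1.3, -0.8, 1.7]
opening: 0.0547
grip_force: 0.0
t 9.97 pos [570.9 209.6 237.6] yaw 107.7 tilt 0.52 | roll -0.092 shift [237.9 -12.    7.1] q6 -0.08 F [ 1.3 -0.8  1.7] open 54.7 grip 0.0
```

```bash
python3 -m handwheel '[{"tx":0,"ty":0,"tz":0,"roll":-0.092},{"tx":0,"ty":0,"tz":0,"roll":0},{"tx":16,"ty":-1,"tz":1,"roll":0},{"tx":28,"ty":-1,"tz":1,"roll":0},{"tx":35,"ty":-2,"tz":1,"roll":0},{"tx":35,"ty":-2,"tz":1,"roll":0},{"tx":35,"ty":-2,"tz":1,"roll":0},{"tx":35,"ty":-2,"tz":1,"roll":0},{"tx":32,"ty":-2,"tz":1,"roll":0},{"tx":16,"ty":0,"tz":0,"roll":0},{"tx":0,"ty":0,"tz":0,"roll":0},{"tx":0,"ty":0,"tz":0,"roll":0}]'
python3 - <<'E'
from h import *
need(467,423.9,4,113)
o=[]
for n in("top","scene"):
    p,d=optics.get_image(n); b=cv2.cvtColor(p,cv2.COLOR_RGB2BGR);cv2.imwrite(f"pics/{n}3.png",b);np.save(f"pics/{n}3.npy",d)
    P=cloud(n,d)
    c=np.array([.5695,.2087,.0])
    for lo,hi,z in((.0755,.1,.085),(.065,.1,.075),(.047,.1,.063)):
        near=np.hypot(*(P[...,:2]-c[:2]).transpose(2,0,1))<.045
        m=near&(P[...,2]>lo)&(P[...,2]<hi)
        print(n,lo,rect(n,m,z),np.median(P[m][:,2]).round(4)*1000, (P[m].mean(0)*1000).round(1))
    u,v=proj(n,c+[0,0,.06]).astype(int);o.append(cv2.resize(b[v-40:v+40,u-40:u+40],(400,400),interpolation=cv2.INTER_CUBIC))
cv2.imwrite("pics/crop5.png",np.hstack(o))
E
```

```text
t: 10.97
tool_pos: [0.4661, 0.4181, 0.2223]
tool_rot: [-1.734, -2.619, 0.004]
contact_force: [0.9, 0.6, -0.3]
opening: 0.0546
grip_force: 0.0
t 10.97 pos [466.1 418.1 222.3] yaw 113.0 tilt 0.16 | roll -0.0 shift [  5.3   3.6 218.3] q6 0.21 F [ 0.9  0.6 -0.3] open 54.6 grip 0.0
top 0.0755 (91, array([568. , 208.5]), array([568.5, 207.9]), array([22.6, 50.6]), -71.6) 80.19999999999999 [568.7 207.9  81.2]
top 0.065 (165, array([567.5, 207.9]), array([568.2, 207.9]), array([27.9, 58.7]), -70.3) 76.0 [568.1 208.1  76.9]
top 0.047 (218, array([568.2, 208.4]), array([568.4, 208.3]), array([31. , 59.8]), -72.9) 74.39999999999999 [567.8 208.5  73.1]
scene 0.0755 (18, array([558.8, 236.5]), array([560.2, 234.8]), array([14.8, 17.2]), -62.1) 77.0 [561.1 227.9  78.5]
scene 0.065 (53, array([557.2, 230.5]), array([558.6, 230. ]), array([27.2, 28.7]), -70.0) 74.2 [559.2 228.9  73.7]
scene 0.047 (117, array([559.6, 228.1]), array([558.9, 228.1]), array([33.2, 47.6]), -63.2) 64.19999999999999 [557.8 230.   65. ]
```

View pics/crop5.png

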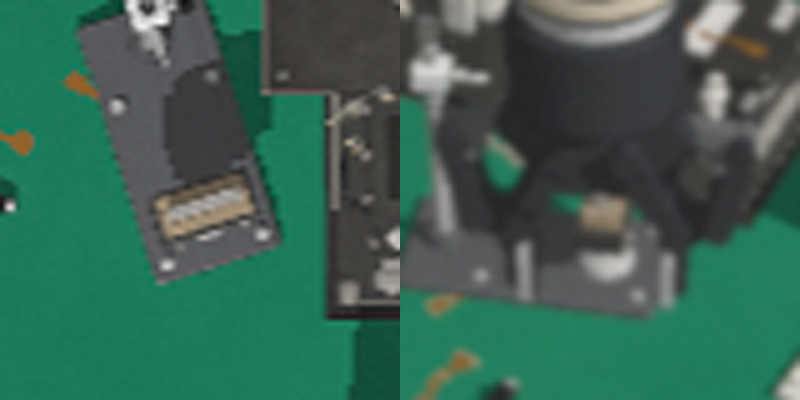

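The tip sits upright and centred on the pad, within about 1 mm and aligned. The pointer is unchanged. Now the loupe grasp.

```bash
python3 -m handwheel '[{"tx":5,"ty":3.5,"tz":17,"roll":0},{"tx":0,"ty":0,"tz":34,"roll":0},{"tx":0,"ty":0,"tz":34,"roll":0},{"tx":0,"ty":0,"tz":34,"roll":0},{"tx":0,"ty":0,"tz":34,"roll":0},{"tx":0,"ty":0,"tz":28,"roll":0},{"tx":0,"ty":0,"tz":18,"roll":0},{"tx":0,"ty":0,"tz":12,"roll":0},{"tx":0,"ty":0,"tz":6,"roll":0},{"tx":0,"ty":0,"tz":0,"roll":0},{"tx":0,"ty":0,"tz":0,"roll":0}]' 40
python3 -c "
from h import *; need(467,423.9,5,113)"
python3 -m handwheel '[{"tx":0,"ty":0,"tz":0,"roll":0},{"tx":0,"ty":0,"tz":0,"roll":0},{"tx":0,"ty":0,"tz":0,"roll":0},{"tx":0,"ty":0,"tz":0,"roll":0},{"tx":0,"ty":0,"tz":0,"roll":0},{"tx":0,"ty":0,"tz":0,"roll":0},{"tx":0,"ty":0,"tz":0,"roll":0},{"tx":0,"ty":0,"tz":0,"roll":0}]' 5 45
```

```text
t: 11.98
tool_pos: [0.4694, 0.424, 0.0082]
tool_rot: [1.735, 2.618, 0.002]
contact_force: [-0.1, -0.2, 1.0]
opening: 0.0397
grip_force: 0.0
t 11.98 pos [469.4 424.    8.2] yaw 112.9 tilt 0.1 | roll -0.001 shift [ 0.8 -2.3  3.2] q6 0.22 F [-0.1 -0.2  1. ] open 39.7 grip 0.0
t: 12.65
tool_pos: [0.4697, 0.4248, 0.0093]
tool_rot: [1.733, 2.618, 0.005]
contact_force: [-0.4, -1.2, 6.3]
opening: 0.0144
grip_force: 45.9
```

```bash
python3 -m handwheel '[{"tx":0,"ty":0,"tz":0,"roll":0},{"tx":0,"ty":0,"tz":0,"roll":0},{"tx":0,"ty":0,"tz":0,"roll":0},{"tx":0,"ty":-1,"tz":4,"roll":0},{"tx":0,"ty":0,"tz":0,"roll":0},{"tx":0,"ty":0,"tz":0,"roll":0}]' 26
python3 -m handwheel '[{"tx":0,"ty":0,"tz":0,"roll":0},{"tx":0,"ty":0,"tz":0,"roll":0},{"tx":0,"ty":0,"tz":0,"roll":0},{"tx":0,"ty":0,"tz":0,"roll":0},{"tx":0,"ty":0,"tz":0,"roll":0},{"tx":0,"ty":0,"tz":0,"roll":0}]' 5 45
python3 -m handwheel '[{"tx":0,"ty":0,"tz":-5,"roll":0},{"tx":0,"ty":0,"tz":-15,"roll":0},{"tx":0,"ty":0,"tz":-25,"roll":0},{"tx":0,"ty":0,"tz":-25,"roll":0},{"tx":0,"ty":0,"tz":-25,"roll":0},{"tx":0,"ty":0,"tz":-25,"roll":0},{"tx":0,"ty":0,"tz":-25,"roll":0},{"tx":0,"ty":0,"tz":-25,"roll":0},{"tx":0,"ty":0,"tz":-15,"roll":0},{"tx":0,"ty":0,"tz":-10,"roll":0},{"tx":0,"ty":0,"tz":0,"roll":0},{"tx":0,"ty":0,"tz":0,"roll":0}]'
cat > lens.py <<'E'
from h import *
import sys
tag=sys.argv[1]; s=ctrl.get_obs();M=R.from_rotvec(s["tool_rot"]).as_matrix()
need(568.7-62*np.cos(np.radians(60)),208.5-62*np.sin(np.radians(60)),150,60)
for n in("top","scene"):
    p,d=optics.get_image(n); b=cv2.cvtColor(p,cv2.COLOR_RGB2BGR);cv2.imwrite(f"pics/{n}{tag}.png",b);np.save(f"pics/{n}{tag}.npy",d)
    P=(cloud(n,d)-s["tool_pos"])@M*1000
    m=(P[...,0]>28)&(P[...,0]<110)&(abs(P[...,1])<45)&(abs(P[...,2])<30)
    q=P[m]; A=np.c_[q[:,:2],np.ones(len(q))]; k=np.linalg.lstsq(A,q[:,2],rcond=None)[0]
    k,l,st,_=cv2.connectedComponentsWithStats(m.astype(np.uint8)); i=1+np.argmax(st[1:,4]); q=P[l==i]
    c,r=cv2.minEnclosingCircle(q[:,:2].astype(np.float32)[q[:,0]>31])
    A=np.c_[q[:,:2],np.ones(len(q))]; k=np.linalg.lstsq(A,q[:,2],rcond=None)[0]
    print(n,len(q),"circle",np.round(c,1),round(r,1),"xmax",np.percentile(q[:,0],[98,99.5]).round(1),"y",np.percentile(q[:,1],[1,99]).round(1),"z med",np.median(q[:,2]).round(1),"slopes deg",np.degrees(k[:2]).round(1))
E
python3 lens.py 4
```

```text
t: 13.15
tool_pos: [0.4668, 0.4231, 0.0022]
tool_rot: [-1.734, -2.619, 0.002]
contact_force: [-1.1, 0.2, -0.1]
opening: 0.0261
grip_force: 0.0
t: 13.65
tool_pos: [0.4673, 0.4234, 0.0029]
tool_rot: [-1.734, -2.619, 0.001]
contact_force: [0.2, -0.5, -1.3]
opening: 0.0147
grip_force: 46.4
t: 14.65
tool_pos: [0.4673, 0.4234, 0.198]
tool_rot: [-1.735, -2.619, 0.0]
contact_force: [-0.1, 0.7, -1.7]
opening: 0.015
grip_force: 46.3
t 14.65 pos [467.3 423.4 198. ] yaw 113.0 tilt 0.0 | roll 0.925 shift [-197.5  195.2   48. ] q6 0.22 F [-0.1  0.7 -1.7] open 15.0 grip 46.3Traceback (most recent call last):
  File "lens.py", line 10, in <module>
    k,l,st,_=cv2.connectedComponentsWithStats(m.astype(np.uint8)); i=1+np.argmax(st[1:,4]); q=P[l==i]
                                                                       ~~~~~~~~~^^^^^^^^^^
    return _wrapfunc(a, 'argmax', axis=axis, out=out, **kwds)
    return bound(*args, **kwds)
ValueError: attempt to get argmax of an empty sequence
```

Run:
```python
from h import *
b=cv2.imread("pics/top4.png");p,d=optics.get_image("scene");np.save("pics/scene4.npy",d);c=cv2.cvtColor(p,cv2.COLOR_RGB2BGR);cv2.imwrite("pics/scene4.png",c)
o=[]
for n,i in(("top",b),("scene",c)):
    u,v=proj(n,[.45,.46,.2]).astype(int);print(u,v);u=np.clip(u,50,462);v=np.clip(v,50,334);o.append(cv2.resize(i[v-50:v+50,u-50:u+50],(400,400),interpolation=cv2.INTER_CUBIC))
cv2.imwrite("pics/crop6.png",np.hstack(o))
s=ctrl.get_obs();M=R.from_rotvec(s["tool_rot"]).as_matrix()
for n in("top","scene"):
    P=(cloud(n,np.load(f"pics/{n}4.npy"))-s["tool_pos"])@M*1000
    m=(abs(P[...,0]-60)<60)&(abs(P[...,1])<45)&(abs(P[...,2])<80); print(n,m.sum(),np.isnan(P).sum())
```

```text
163 235
252 249
top 0 0
scene 1106 0
```

View pics/crop6.png

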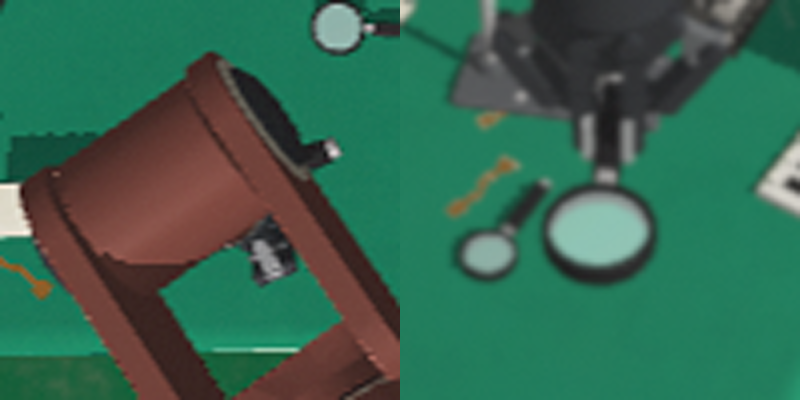

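The loupe is held by its handle and looks level. The wrist hides it in the top view, so I measure the lens in the scene view only.

```bash
sed -i 's/for n in("top","scene")/for n in("scene",)/' lens.py; python3 lens.py 5
```

```text
t 14.75 pos [466.5 422.9 195.8] yaw 113.0 tilt 0.21 | roll 0.925 shift [-196.4  195.7   46.2] q6 0.22 F [-0.9  0.1 -1.5] open 14.5 grip 46.3
scene 612 circle [63.6 -2. ] 32.2 xmax [94.2 95. ] y [-32.5  27.1] z med -6.9 slopes deg [1.4 0.1]
```

```bash
python3 -m handwheel '[{"tx":0,"ty":0,"tz":0,"roll":0.06},{"tx":0,"ty":0,"tz":0,"roll":0.12},{"tx":0,"ty":0,"tz":0,"roll":0.12},{"tx":0,"ty":0,"tz":0,"roll":0.12},{"tx":0,"ty":0,"tz":0,"roll":0.12},{"tx":0,"ty":0,"tz":0,"roll":0.12},{"tx":0,"ty":0,"tz":0,"roll":0.12},{"tx":0,"ty":0,"tz":0,"roll":0.12},{"tx":0,"ty":0,"tz":0,"roll":0.12},{"tx":0,"ty":0,"tz":0,"roll":0.12},{"tx":0,"ty":0,"tz":0,"roll":0.12},{"tx":0,"ty":0,"tz":0,"roll":0.12}]'
python3 -m handwheel '[{"tx":0,"ty":0,"tz":0,"roll":0.07},{"tx":0,"ty":0,"tz":0,"roll":0},{"tx":0,"ty":0,"tz":0,"roll":0}]'
cat > fin.py <<'E'
from h import *
a=np.radians(30);l=np.array([61.7,-0.8]);c,s=np.cos(a),np.sin(a)
# tool x=(c,s), tool y=(s,-c)
x=568.7-(l[0]*c+l[1]*s); y=208.5-(l[0]*s-l[1]*c)
need(x,y,145.9,30)
E
python3 fin.py
```

```text
t: 15.8
tool_pos: [0.4667, 0.423, 0.1959]
tool_rot: [3.007, 0.907, -0.005]
contact_force: [-0.2, -0.4, -2.0]
opening: 0.0145
grip_force: 46.3
t: 16.05
tool_pos: [0.4669, 0.4231, 0.1965]
tool_rot: [3.034, 0.813, -0.004]
contact_force: [0.1, 0.2, -0.8]
opening: 0.0149
grip_force: 46.3
t 16.05 pos [466.9 423.1 196.5] yaw 30.0 tilt 0.14 | roll 0.0 shift [-80.8 237.5  50.9] q6 1.67 F [ 0.1  0.2 -0.8] open 14.9 grip 46.3
```

```bash
python3 -m handwheel '[{"tx":-5,"ty":14,"tz":0,"roll":0},{"tx":-8,"ty":24,"tz":0,"roll":0},{"tx":-9,"ty":26,"tz":0,"roll":0},{"tx":-9,"ty":26,"tz":0,"roll":0},{"tx":-9,"ty":26,"tz":0,"roll":0},{"tx":-9,"ty":26,"tz":0,"roll":0},{"tx":-9,"ty":26,"tz":0,"roll":0},{"tx":-9,"ty":26,"tz":0,"roll":0},{"tx":-7,"ty":20,"tz":0,"roll":0},{"tx":-5,"ty":15,"tz":0,"roll":0},{"tx":-2,"ty":8,"tz":0,"roll":0},{"tx":0,"ty":0,"tz":0,"roll":0}]'
python3 -m handwheel '[{"tx":0,"ty":0,"tz":5,"roll":0},{"tx":0,"ty":0,"tz":10,"roll":0},{"tx":0,"ty":0,"tz":12,"roll":0},{"tx":0,"ty":0,"tz":10,"roll":0},{"tx":0,"ty":0,"tz":7,"roll":0},{"tx":0,"ty":0,"tz":4,"roll":0},{"tx":0,"ty":0,"tz":2,"roll":0},{"tx":0,"ty":0,"tz":0,"roll":0},{"tx":0,"ty":0,"tz":0,"roll":0},{"tx":0,"ty":0,"tz":0,"roll":0}]'
python3 fin.py; python3 lens.py 6
```

```text
t: 17.05
tool_pos: [0.5155, 0.1759, 0.1979]
tool_rot: [3.036, 0.808, -0.001]
contact_force: [-0.7, 1.2, -1.5]
opening: 0.0145
grip_force: 46.3
t: 17.88
tool_pos: [0.5159, 0.1778, 0.1488]
tool_rot: [3.035, 0.81, 0.002]
contact_force: [-0.2, 0.4, -1.0]
opening: 0.0146
grip_force: 46.3
t 17.88 pos [515.9 177.8 148.8] yaw 29.9 tilt 0.08 | roll -0.002 shift [-0.6  0.6  2.9] q6 1.24 F [-0.2  0.4 -1. ] open 14.6 grip 46.3
t 17.88 pos [515.9 177.8 148.8] yaw 29.9 tilt 0.08 | roll -0.525 shift [-9.  30.4 -1.1] q6 1.24 F [-0.2  0.4 -1. ] open 14.6 grip 46.3
scene 307 circle [61.9  0.1] 33.1 xmax [90.1 92.8] y [-31.1  28.7] z med -7.2 slopes deg [ 0.6 -2.3]
```

```bash
python3 -m handwheel '[{"tx":-0.5,"ty":0.5,"tz":2,"roll":0},{"tx":0,"ty":0,"tz":1,"roll":0},{"tx":0,"ty":0,"tz":0,"roll":0},{"tx":0,"ty":0,"tz":0,"roll":0},{"tx":0,"ty":0,"tz":0,"roll":0},{"tx":0,"ty":0,"tz":0,"roll":0}]'
python3 fin.py
python3 - <<'E'
from h import *
o=[];a=np.radians(17.7);s=ctrl.get_obs();M=R.from_rotvec(s["tool_rot"]).as_matrix()
for n in("top","scene"):
    p,d=optics.get_image(n); b=cv2.cvtColor(p,cv2.COLOR_RGB2BGR);cv2.imwrite(f"pics/{n}7.png",b);P=cloud(n,d);np.save(f"pics/{n}7.npy",d)
    u,v=proj(n,[.575,.2087,.12]).astype(int);o.append(cv2.resize(b[v-45:v+45,u-45:u+45],(400,400),interpolation=cv2.INTER_CUBIC))
    T=(P-s["tool_pos"])@M*1000; hsv=cv2.cvtColor(b,cv2.COLOR_BGR2HSV)
    for nm,m in(("all",np.hypot(T[...,0]-62,T[...,1])<30),("glass",np.hypot(T[...,0]-62,T[...,1])<20),("handle",(T[...,0]>-60)&(T[...,0]<-14)&(abs(T[...,1])<7))):
        q=T[m&(abs(T[...,2])<25)]
        if len(q)>5:
            k=np.linalg.lstsq(np.c_[q[:,:2],np.ones(len(q))],q[:,2],rcond=None)[0]
            print(n,nm,len(q),"med z world",(s["tool_pos"][2]*1000-np.median(q[:,2])).round(1),"p5",(s["tool_pos"][2]*1000-np.percentile(q[:,2],5)).round(1),"slope",np.degrees(k[:2]).round(1))
cv2.imwrite("pics/crop7.png",np.hstack(o))
E
```

```text
t: 18.43
tool_pos: [0.5152, 0.177, 0.1452]
tool_rot: [3.035, 0.81, 0.0]
contact_force: [-0.6, -0.5, -1.1]
opening: 0.0146
grip_force: 46.3
t 18.43 pos [515.2 177.  145.2] yaw 29.9 tilt 0.01 | roll -0.002 shift [ 0.3  0.3 -0.7] q6 1.24 F [-0.6 -0.5 -1.1] open 14.6 grip 46.3
top all 215 med z world 152.1 p5 157.6 slope [-4.  -1.1]
top glass 99 med z world 151.8 p5 156.7 slope [-0.5 -0.8]
top handle 10 med z world 156.9 p5 160.5 slope [-35.9 -26.3]
scene all 230 med z world 152.4 p5 157.5 slope [-0.8 -1.8]
scene glass 92 med z world 151.9 p5 153.6 slope [-0.1  1.1]
scene handle 64 med z world 156.0 p5 159.8 slope [ -0.6 -39.7]
```

View pics/crop7.png

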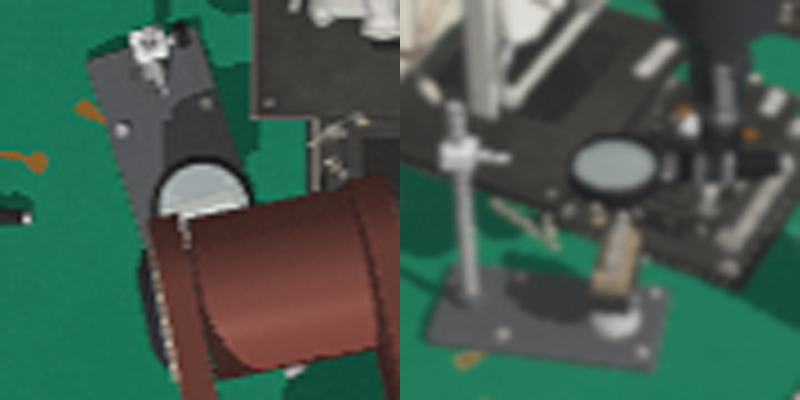

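The loupe is level, its ring centred at about 150 mm, with the tip upright on the pad and the pointer untouched. One last check of the lens centre against the top view's visible arc.

Run:
```python
from h import *
from scipy.optimize import least_squares
for n in("top","scene"):
    b=cv2.imread(f"pics/{n}7.png");P=cloud(n,np.load(f"pics/{n}7.npy"));hsv=cv2.cvtColor(b,cv2.COLOR_BGR2HSV)
    m=(P[...,2]>.13)&(P[...,2]<.165)&(np.hypot(P[...,0]-.5687,P[...,1]-.2085)<.045)
    v,u=np.nonzero(m); q=np.array([ray(n,a,c,.152)[:2]*1000 for a,c in zip(u,v)])
    # outermost point per direction from the expected centre, directions free of arm/handle
    d=q-[568.7,208.5];th=np.degrees(np.arctan2(d[:,1],d[:,0]));r=np.hypot(*d.T)
    rng=range(-40,100,10) if n=="top" else list(range(-180,-165,10))+list(range(-120,180,10))
    e=[q[k][np.argmax(r[k])] for t in rng if (k:=np.nonzero(abs(th-t)<5)[0]).size]
    e=np.array(e); f=least_squares(lambda c:np.hypot(*(e-c).T)-32,[568,208],loss="soft_l1"); g=least_squares(lambda c:np.hypot(*(e-c[:2]).T)-c[2],[568,208,32],loss="soft_l1")
    print(n,len(e),f.x.round(1),np.abs(f.fun).max().round(1),g.x.round(1))
```

```text
top 14 [569.1 206.5] 1.3 [569.2 206.5  31.9]
scene 32 [567.2 207.7] 11.5 [565.8 207.9  35.2]
```

```bash
python3 -m handwheel '[{"tx":0.3,"ty":-1,"tz":0,"roll":0},{"tx":0,"ty":-1,"tz":0,"roll":0},{"tx":0,"ty":0,"tz":0,"roll":0},{"tx":0,"ty":0,"tz":0,"roll":0},{"tx":0,"ty":0,"tz":0,"roll":0},{"tx":0,"ty":0,"tz":0,"roll":0},{"tx":0,"ty":0,"tz":0,"roll":0},{"tx":0,"ty":0,"tz":0,"roll":0}]'
python3 -c "
from h import *
need(515,178.5,145.9,30); print(ctrl.finish_job())"
```

```text
t: 19.2
tool_pos: [0.5144, 0.1789, 0.1451]
tool_rot: [3.035, 0.81, -0.0]
contact_force: [-0.1, -0.6, -1.1]
opening: 0.0146
grip_force: 46.3
t 19.2 pos [514.4 178.9 145.1] yaw 29.9 tilt 0.01 | roll -0.002 shift [ 0.3  0.6 -0.8] q6 1.25 F [-0.1 -0.6 -1.1] open 14.6 grip 46.3
the job is handed in; nothing more can be done
None
```

I handed the job in at 19.2 s: the front heater tip is upright and released on the pad, about 1 mm off centre, and the loupe is held level over it at pointer height (about 150 mm); no verdict came back.

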